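# Fit the loading cap into the soil consolidation cell, boss up

### The job

Two identical loading caps lie on the bench, one with its boss (the round stub) pointing up and one turned over with its boss underneath. Take the one lying boss up and set it down, not dropped, in the round recess of the consolidation cell, resting flat on the recess floor with the boss still up. Leave the turned-over cap where it lies.

Things in the scene. Friction and masses are not known exactly. Their poses are not given: they have to be found in the camera images.
- cap_1: Loading cap, plain aluminium, about 150 g: disc 54 mm across, 12 mm thick, with a round boss (stub) 24 mm across, 30 mm long on one face; 42 mm high in all. Grip the boss. Origin: centre of the disc's flat face opposite the boss. z runs from there through the boss: boss up, z is up and the origin lies on the bench; turned over, z is down and the origin is 42 mm above the bench. Yaw is irrelevant.
- cap_2: The second loading cap: same shape, size, material, origin and axes as cap_1. Of the two, one lies boss up and the other boss down; see their z axes.
- cell: Consolidation cell, a round aluminium fixture fixed to the bench: foot plate 112 mm across, 8 mm thick; on it a ring 100 mm across with a flat rim 22 mm above the bench, round a recess 76 mm across and 12 mm deep with a grey stone floor. A brass hose nipple points along its +x, its tip 61 mm from the centre and 20 mm high. Origin: centre of the underside, on the bench; z up.
- recess (a point): Centre of the floor of the cell's recess, 10 mm above the bench; z up. A cap has about 11 mm of play all round in the recess; seated, its disc is flush with the cell's rim and all of its boss stands above the rim.
Not all that is in view belongs to the job. What is shaped like the cap_1 but green is not meant.

How it is judged:
By the outcome, as a careful person would: the job done as asked, in the order asked, and still so for the second after the job is handed in, with the robot touching nothing.
It also fails if it takes over 32 s, if anything falls off the work surface, if the arm or the gripper's body presses on something with over 40 N, if the wrist force passes 120 N, or if a joint passes its speed limit or range.

### The arm

A 6-joint arm with a two-finger parallel gripper is mounted at the origin on a cart in front of the work surface, level with it; the furniture and walls round the work are solid. World frame = base frame: x ahead of the robot, y to its left, z up, the work surface at z = 0. Lengths are in m, angles in rad, forces in N, time in s.
With the tool pointing down it reaches from about 0.25 to 0.775 m from the base axis. Payload 4 kg.
Tool frame: the origin (TCP) lies where the fingers leave the gripper's body, on its centre line; the fingertips stand 97 mm ahead of it and the grasp point (between the pads) lies 78 mm ahead of it; z points along the fingers, y is the line along which they close (so a half turn about z gives the same grasp; the last joint's range is limited). The gripper opens to 94 mm and grips with 3 to 60 N. Pads are 16 mm wide; open, the fingers measure 119 mm over their backs; the gripper's body (75 mm by 177 mm) begins 78 mm behind the grasp point.
Start: joints at [-1.367, 0.087, 1.371, -0, 1.684, -0.103], TCP at [0.166, -0.524, 0.303] pointing down, gripper open.
Joint ranges: [-3.1, 3.1], [-0.76, 2.03], [0.27, 2.55], [-1.08, 4.22], [0.17, 2.65], [-2.57, 2.57]. Speed limits (rad/s): [2.79, 2.79, 3.14, 3.14, 3.14, 3.14].

### API

Orientations are given as [roll, pitch, yaw] about the fixed x, y, z axes, in that order (R = Rz(yaw) Ry(pitch) Rx(roll)).
In Python, from bench import robot, eyes gives the robot as it stands. The module is installed in compiled form; this text tells all that it offers.
- The arm moves only by the tool carry_out, never from a script. Its argument "deltas" is a list of rows, each an object of numbers: "dx", "dy", "dz": the shift along the tool's x, y, z each as a share of 0.02 m, from -1 to 1; "wx", "wy", "wz": the turn, a rotation vector about the tool's x, y, z each as a share of 0.12 rad, from -1 to 1; "gripper": the closure in counts, from 0 (fully open) to 255 (shut). In form: [{"dx": .., "dy": .., "dz": .., "wx": .., "wy": .., "wz": .., "gripper": ..}, ...]. A call has 1 to 20 rows; each row shifts and turns the commanded pose from where the row before left it, along the tool's axes as they then stand; what a row does not reach is not made up. A row lasts 1/12 s, in which the tool goes at most 41.7 mm and 7.16 degrees, less where a joint would pass 70% of its speed; a pose out of reach is approached as far as the arm can. A call with a number of a shift or a turn outside -1 to 1 is refused whole. A call with a gripper value outside its range is refused whole. The fingers move at their own pace and stop on an object; the grip force is fixed at half the most. Time passes only in rows, so rows that do not move let the fingers close. It gives the time, the measured TCP pose, the force, the opening and the grip force at its end, in the units of the state.
- robot.get_obs(): the state, without advancing time (a new reading comes with each control period).
- eyes.snapshot(name): name is "scene" or "top"; returns the picture (384x512x3 uint8, red, green, blue); there is no depth.
- eyes.get_calibration(name): a dict with "fovy" (degrees; the focal length in pixels is half the picture's height over the tangent of half this angle, whatever the lens; pixels are square), "cx", "cy" (the principal point, pixels), "R" (3x3) and "t" (3): a world point X has camera coordinates R X + t. Camera axes: x right, y down, z forward; pixel columns grow to the right and rows downward; lengths in m; the calibration is good to about 2 mm. A picture is of the moment at which its call begins. get_calibration takes no time and is no camera call.
- robot.close_job(): hands the job in; it is judged then, once.
The state is a dict: "time": time; "joint_positions": joint angles; "qvel": joint speeds; "joint_torque": joint torques, N m; "tool_pos": TCP position; "ee_rot": TCP orientation; "wrist_force": force on the tool from outside, world axes, zero at the start; "wrist_torque": the same for the moment, N m; "width": finger opening in m; "finger_force": force on a finger pad.
Only numpy, scipy, OpenCV 4.12 (cv2) and the standard library are available. Lean on these libraries where they do the work, as an engineer would, in place of code of your own. Each camera call takes 0.05 s, during which the arm holds its last target. There are 200 camera calls.

## Working session

There is one attempt and no reset: what is moved stays moved. The work goes in short steps, Python scripts to look and compute and a tool call to move; the robot and the scene stay as the last step left them, time stands still between calls to the robot, and variables do not carry over. Pictures are saved under pics/ and viewed, at most 10 in all, crops included, and the job is handed in when it is done.

Besides the shell and the picture viewer there is one more tool, called after "Emit:" by a JSON object that holds its "name" and its "arguments". carry_out: Moves the arm, as the interface text tells. Shift numbers are shares of 0.02 m and turn numbers shares of 0.12 rad, none past 1 either way. Its arguments: {"type":"object","properties":{"deltas":{"type":"array","items":{"type":"object","properties":{"dx":{"type":"number"},"dy":{"type":"number"},"dz":{"type":"number"},"wx":{"type":"number"},"wy":{"type":"number"},"wz":{"type":"number"},"gripper":{"type":"number"}}}}},"required":["deltas"]}

```bash
mkdir -p pics; python3 - <<'E'
from bench import robot, eyes
import cv2
for n in("top","scene"):
    cv2.imwrite(f"pics/{n}0.png",eyes.snapshot(n)[:,:,::-1]); print(n,eyes.get_calibration(n))
print(robot.get_obs())
E
```

```text
top {'fovy': 48.84329073673635, 'cx': 256.45638111860245, 'cy': 186.58093531586644, 'R': array([[ 2.08994575e-02, -9.99774052e-01,  3.88043855e-03],
       [-9.81319918e-01, -2.12558165e-02, -1.91205147e-01],
       [ 1.91244427e-01,  1.88132205e-04, -9.81542426e-01]]), 't': array([-0.00212691,  0.489753  ,  1.01931475])}
scene {'fovy': 49.572010372179484, 'cx': 255.93495709672473, 'cy': 187.22539315371552, 'R': array([[-0.53805356, -0.84274913,  0.01650066],
       [-0.43219805,  0.25902466, -0.86377721],
       [ 0.72367341, -0.47188995, -0.50360367]]), 't': array([0.25675445, 0.25038387, 0.74887501])}
{'time': 0.1, 'joint_positions': array([-1.36706775e+00,  8.78790107e-02,  1.37209490e+00, -7.58018650e-06,
        1.68360860e+00, -1.03101072e-01]), 'qvel': array([-0.00248586, -0.00223569, -0.00244765,  0.00066763, -0.00102207,
        0.00051287]), 'joint_torque': array([ 1.38718740e-03, -3.41251981e+01, -3.03301013e+01,  7.19559984e-02,
        3.03931371e-02, -9.27803148e-05]), 'tool_pos': array([ 0.16605201, -0.5240147 ,  0.30162635]), 'ee_rot': array([-3.13961259e+00, -1.97299190e-04,  3.06828608e-01]), 'wrist_force': array([-0.01167439,  0.07025166, -0.70786391]), 'wrist_torque': array([0.01285758, 0.0165455 , 0.05194532]), 'finger_force': 0.0, 'width': 0.09407050556958023}
```

View pics/top0.png

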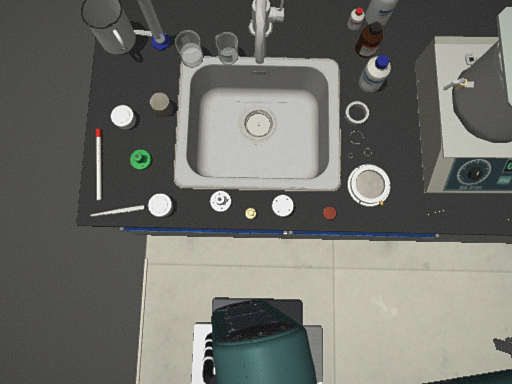

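View pics/scene0.png

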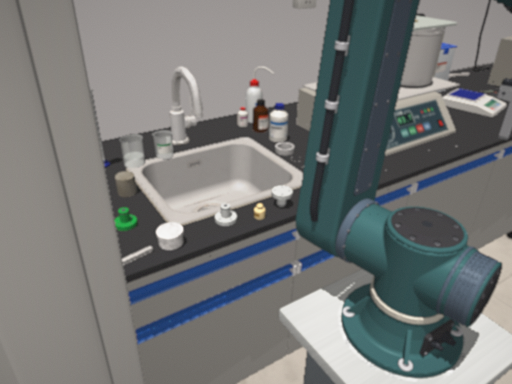

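The top view shows the boss-up cap at about (220,201), the turned-over cap at (283,205) and the cell at (369,185). The scene view agrees: the boss shows at (225,208) and the turned-over cap is at (282,195). The green decoy is at (140,159). Next I'll take a closer crop.

```bash
cat > h.py <<'E'
import numpy as np
from bench import eyes
def px2w(n,u,v,z):
    c=eyes.get_calibration(n); f=192/np.tan(np.radians(c["fovy"]/2))
    d=c["R"].T@np.array([(u-c["cx"])/f,(v-c["cy"])/f,1]); o=-c["R"].T@c["t"]
    return o+d*(z-o[2])/d[2]
def w2px(n,X):
    c=eyes.get_calibration(n); f=192/np.tan(np.radians(c["fovy"]/2))
    p=c["R"]@np.array(X)+c["t"]; return f*p[0]/p[2]+c["cx"],f*p[1]/p[2]+c["cy"]
E
python3 - <<'E'
import cv2,numpy as np
from h import *
im=cv2.imread("pics/top0.png")
a=cv2.resize(im[180:225,195:295],None,fx=7,fy=7,interpolation=cv2.INTER_CUBIC)[:,:700]
b=cv2.resize(im[155:210,340:400],None,fx=5,fy=5,interpolation=cv2.INTER_CUBIC)
c=np.zeros((315+275,700,3),np.uint8);c[:315]=a;c[315:,:300]=b
s=cv2.imread("pics/scene0.png")[180:235,205:285]
c[315:,300:700]=cv2.resize(s,None,fx=5,fy=5,interpolation=cv2.INTER_CUBIC)
cv2.imwrite("pics/crop.png",c)
print(px2w("top",220,201,.012),px2w("scene",226,216,.012),px2w("top",369,185,.022))
E
```

```text
[0.45648475 0.10187979 0.012     ] [0.45327947 0.10283768 0.012     ] [ 0.50508398 -0.28280171  0.022     ]
```

View pics/crop.png

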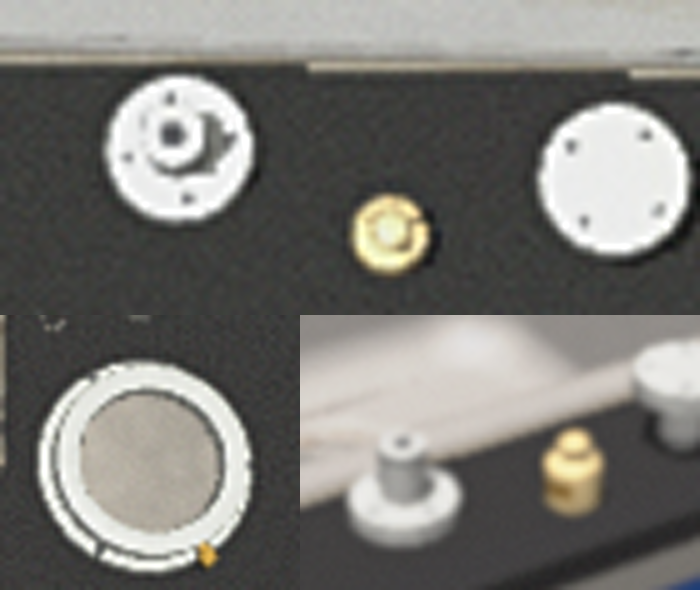

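The crop shows the boss-up cap's disc centred at (220.3,200.7) and its boss top at (219.4,198.9). The cell's rim is centred near (370,183.3), with the nipple pointing down and right. I'll check these points by overlaying the model's circles.

```bash
python3 - <<'E'
import cv2,numpy as np
from h import *
d=px2w("top",220.3,200.7,.012);b=px2w("top",219.4,198.9,.042);r=px2w("top",370,183.3,.022)
print(d,b,r,px2w("scene",205+405/5-.4,180+(440-315)/5-.4-0,.042), px2w("top",283-.5,205.2,.042))
K=4
def draw(src,n,x0,y0,w,h,circs):
    im=cv2.resize(cv2.imread(src)[y0:y0+h,x0:x0+w],None,fx=K,fy=K,interpolation=cv2.INTER_CUBIC)
    for c,z,R in circs:
        P=[w2px(n,[c[0]+R*np.cos(t),c[1]+R*np.sin(t),z]) for t in np.linspace(0,6.28,60)]
        cv2.polylines(im,[np.int32([[(u-x0+.5)*K,(v-y0+.5)*K] for u,v in P])],True,(0,0,255),1)
    return im
cap=[((d+b)/2,.012,.027),((d+b)/2,.042,.012)]
cell=[(r,.022,.05),(r,.022,.038),(r,0.0,.056)]
A=draw("pics/top0.png","top",195,175,90,60,cap);B=draw("pics/top0.png","top",335,155,90,60,cell)
C=draw("pics/scene0.png","scene",195,180,90,60,cap)
cv2.imwrite("pics/ov.png",np.vstack([np.hstack([A,B]),np.hstack([C,C*0])]))
E
```

```text
[0.4572873  0.10113272 0.012     ] [0.45707062 0.10099104 0.042     ] [ 0.50963311 -0.28552863  0.022     ] [ 0.38237067 -0.02465831  0.042     ] [ 0.44444989 -0.058166    0.042     ]
```

View pics/ov.png

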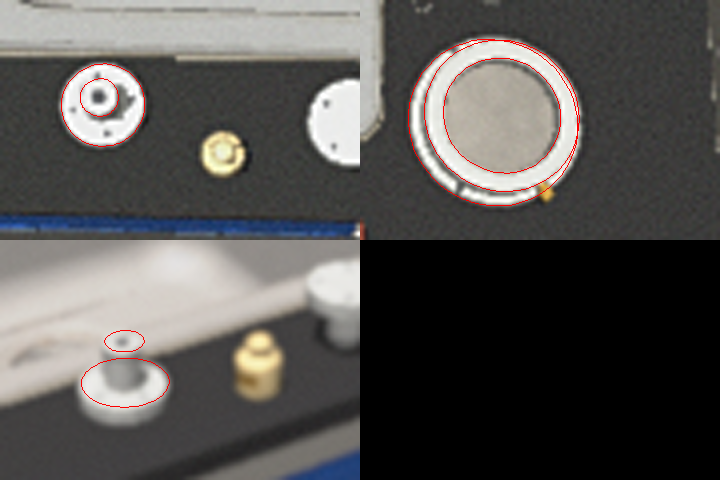

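Emit:
{"name": "carry_out", "arguments": {"deltas": [{"dx":0.83,"dy":-0.9,"gripper":0},{"dx":0.83,"dy":-0.9,"gripper":0},{"dx":0.83,"dy":-0.9,"gripper":0},{"dx":0.83,"dy":-0.9,"gripper":0},{"dx":0.83,"dy":-0.9,"gripper":0},{"dx":0.83,"dy":-0.9,"gripper":0},{"dx":0.83,"dy":-0.9,"gripper":0},{"dx":0.83,"dy":-0.9,"gripper":0},{"dx":0.83,"dy":-0.9,"gripper":0},{"dx":0.83,"dy":-0.9,"gripper":0},{"dx":0.83,"dy":-0.9,"gripper":0},{"dx":0.83,"dy":-0.9,"gripper":0},{"dx":0.83,"dy":-0.9,"gripper":0},{"dx":0.83,"dy":-0.9,"gripper":0},{"dx":0.83,"dy":-0.9,"gripper":0},{"dx":0.83,"dy":-0.9,"gripper":0},{"dx":0.83,"dy":-0.9,"gripper":0},{"dx":0.83,"dy":-0.9,"gripper":0},{"dx":0.83,"dy":-0.9,"gripper":0},{"dx":0.83,"dy":-0.9,"gripper":0}]}}

```text
invalid input
```

Emit:
{"name": "carry_out", "arguments": {"deltas": [{"dx":0.8,"dy":-0.9,"dz":0,"wx":0,"wy":0,"wz":0,"gripper":0},{"dx":0.8,"dy":-0.9,"dz":0,"wx":0,"wy":0,"wz":0,"gripper":0}]}}

```text
time: 0.27
tool_pos: [0.1854, -0.4802, 0.3014]
ee_rot: [-3.139, -0.0, 0.305]
wrist_force: [0.1, -0.5, -0.2]
width: 0.0937
finger_force: 0.0
```

Emit:
{"name": "carry_out", "arguments": {"deltas": [{"dx":0.83,"dy":-0.9,"dz":0,"wx":0,"wy":0,"wz":0,"gripper":0},{"dx":0.83,"dy":-0.9,"dz":0,"wx":0,"wy":0,"wz":0,"gripper":0},{"dx":0.83,"dy":-0.9,"dz":0,"wx":0,"wy":0,"wz":0,"gripper":0},{"dx":0.83,"dy":-0.9,"dz":0,"wx":0,"wy":0,"wz":0,"gripper":0},{"dx":0.83,"dy":-0.9,"dz":0,"wx":0,"wy":0,"wz":0,"gripper":0},{"dx":0.83,"dy":-0.9,"dz":0,"wx":0,"wy":0,"wz":0,"gripper":0},{"dx":0.83,"dy":-0.9,"dz":0,"wx":0,"wy":0,"wz":0,"gripper":0},{"dx":0.83,"dy":-0.9,"dz":0,"wx":0,"wy":0,"wz":0,"gripper":0},{"dx":0.83,"dy":-0.9,"dz":0,"wx":0,"wy":0,"wz":0,"gripper":0},{"dx":0.83,"dy":-0.9,"dz":0,"wx":0,"wy":0,"wz":0,"gripper":0},{"dx":0.83,"dy":-0.9,"dz":0,"wx":0,"wy":0,"wz":0,"gripper":0},{"dx":0.83,"dy":-0.9,"dz":0,"wx":0,"wy":0,"wz":0,"gripper":0},{"dx":0.83,"dy":-0.9,"dz":0,"wx":0,"wy":0,"wz":0,"gripper":0},{"dx":0.83,"dy":-0.9,"dz":0,"wx":0,"wy":0,"wz":0,"gripper":0},{"dx":0.83,"dy":-0.9,"dz":0,"wx":0,"wy":0,"wz":0,"gripper":0},{"dx":0.83,"dy":-0.9,"dz":0,"wx":0,"wy":0,"wz":0,"gripper":0},{"dx":0.83,"dy":-0.9,"dz":0,"wx":0,"wy":0,"wz":0,"gripper":0},{"dx":0.83,"dy":-0.9,"dz":0,"wx":0,"wy":0,"wz":0,"gripper":0},{"dx":0.83,"dy":-0.9,"dz":0,"wx":0,"wy":0,"wz":0,"gripper":0},{"dx":0.83,"dy":-0.9,"dz":0,"wx":0,"wy":0,"wz":0,"gripper":0}]}}

```text
time: 1.93
tool_pos: [0.3936, -0.0356, 0.3023]
ee_rot: [-3.141, 0.001, 0.307]
wrist_force: [0.1, -0.3, -0.7]
width: 0.0938
finger_force: 0.0
```

Emit:
{"name": "carry_out", "arguments": {"deltas": [{"dx":0.64,"dy":-0.69,"dz":0.8,"wx":0,"wy":0,"wz":0,"gripper":0},{"dx":0.64,"dy":-0.69,"dz":0.8,"wx":0,"wy":0,"wz":0,"gripper":0},{"dx":0.64,"dy":-0.69,"dz":0.8,"wx":0,"wy":0,"wz":0,"gripper":0},{"dx":0.64,"dy":-0.69,"dz":0.8,"wx":0,"wy":0,"wz":0,"gripper":0},{"dx":0.64,"dy":-0.69,"dz":0.8,"wx":0,"wy":0,"wz":0,"gripper":0},{"dx":0.64,"dy":-0.69,"dz":0.8,"wx":0,"wy":0,"wz":0,"gripper":0},{"dx":0.64,"dy":-0.69,"dz":0.8,"wx":0,"wy":0,"wz":0,"gripper":0},{"dx":0.64,"dy":-0.69,"dz":0.8,"wx":0,"wy":0,"wz":0,"gripper":0},{"dx":0,"dy":0,"dz":0,"wx":0,"wy":0,"wz":0,"gripper":0}]}}

```text
time: 2.68
tool_pos: [0.4564, 0.1012, 0.1706]
ee_rot: [-3.139, 0.007, 0.31]
wrist_force: [-0.7, -0.1, -0.5]
width: 0.0941
finger_force: 0.0
```

```bash
python3 - <<'E'
from bench import robot, eyes
import cv2
o=robot.get_obs();print(o['tool_pos'],o['ee_rot'],o['joint_positions'])
cv2.imwrite("pics/s1.png",cv2.resize(eyes.snapshot("scene")[130:290,110:350,::-1],None,fx=3,fy=3))
E
```

```text
[0.45639551 0.10118822 0.17057271] [-3.13893694  0.00684376  0.30960531] [ 9.61835714e-02 -2.70205379e-02  1.75445514e+00  1.15883865e-03
  1.42140913e+00  1.35720705e+00]
```

View pics/s1.png

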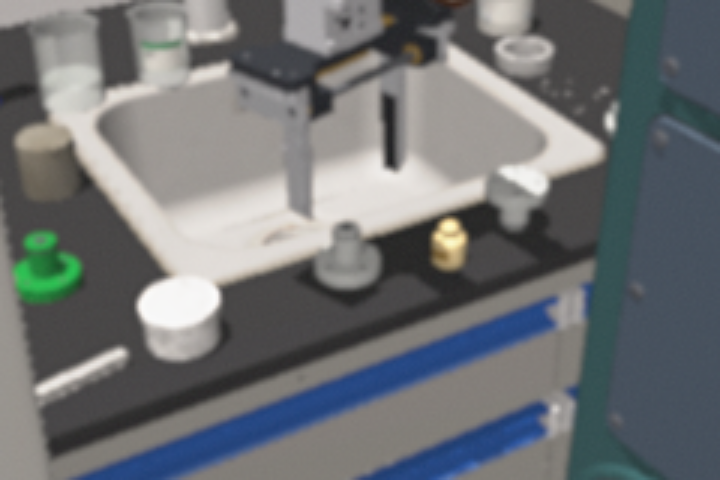

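The open fingers straddle the boss, which sits at about (347,228) in the crop, and the way down is clear. I'll descend and grip.

Emit:
{"name": "carry_out", "arguments": {"deltas": [{"dx":0,"dy":0,"dz":0.7,"wx":0,"wy":0,"wz":0,"gripper":0},{"dx":0,"dy":0,"dz":0.7,"wx":0,"wy":0,"wz":0,"gripper":0},{"dx":0,"dy":0,"dz":0.6,"wx":0,"wy":0,"wz":0,"gripper":0},{"dx":0,"dy":0,"dz":0.5,"wx":0,"wy":0,"wz":0,"gripper":0},{"dx":0,"dy":0,"dz":0.3,"wx":0,"wy":0,"wz":0,"gripper":0},{"dx":0,"dy":0,"dz":0,"wx":0,"wy":0,"wz":0,"gripper":0}]}}

```text
time: 3.23
tool_pos: [0.4571, 0.0987, 0.1178]
ee_rot: [-3.141, 0.002, 0.306]
wrist_force: [-0.4, 0.3, -0.3]
width: 0.0945
finger_force: 0.0
```

Emit:
{"name": "carry_out", "arguments": {"deltas": [{"dx":0,"dy":0,"dz":0.15,"wx":0,"wy":0,"wz":0,"gripper":0},{"dx":0,"dy":0,"dz":0,"wx":0,"wy":0,"wz":0,"gripper":0}]}}

```text
time: 3.4
tool_pos: [0.4581, 0.0991, 0.1161]
ee_rot: [3.141, -0.001, 0.307]
wrist_force: [0.4, -0.2, -0.0]
width: 0.0939
finger_force: 0.0
```

```bash
python3 - <<'E'
from bench import robot, eyes
o=robot.get_obs();print(o['tool_pos'],o['ee_rot'],o['wrist_force'])
E
```

```text
[0.45805183 0.09906849 0.11605461] [ 3.14121067e+00 -7.32050329e-04  3.06567833e-01] [ 0.38319368 -0.15732853 -0.04178498]
```

Emit:
{"name": "carry_out", "arguments": {"deltas": [{"dx":0,"dy":0,"dz":0.1,"wx":0,"wy":0,"wz":0,"gripper":0},{"dx":0,"dy":0,"dz":0,"wx":0,"wy":0,"wz":0,"gripper":100},{"dx":0,"dy":0,"dz":0,"wx":0,"wy":0,"wz":0,"gripper":150},{"dx":0,"dy":0,"dz":0,"wx":0,"wy":0,"wz":0,"gripper":255},{"dx":0,"dy":0,"dz":0,"wx":0,"wy":0,"wz":0,"gripper":255},{"dx":0,"dy":0,"dz":0,"wx":0,"wy":0,"wz":0,"gripper":255},{"dx":0,"dy":0,"dz":0,"wx":0,"wy":0,"wz":0,"gripper":255},{"dx":0,"dy":0,"dz":0,"wx":0,"wy":0,"wz":0,"gripper":255},{"dx":0,"dy":0,"dz":0,"wx":0,"wy":0,"wz":0,"gripper":255},{"dx":0,"dy":0,"dz":0,"wx":0,"wy":0,"wz":0,"gripper":255},{"dx":0,"dy":0,"dz":0,"wx":0,"wy":0,"wz":0,"gripper":255},{"dx":0,"dy":0,"dz":0,"wx":0,"wy":0,"wz":0,"gripper":255}]}}

```text
time: 4.4
tool_pos: [0.4577, 0.0995, 0.1136]
ee_rot: [-3.141, 0.0, 0.307]
wrist_force: [-0.2, 1.1, 0.2]
width: 0.0242
finger_force: 0.4
```

Emit:
{"name": "carry_out", "arguments": {"deltas": [{"dx":0,"dy":0,"dz":0,"wx":0,"wy":0,"wz":0,"gripper":255},{"dx":0,"dy":0,"dz":0,"wx":0,"wy":0,"wz":0,"gripper":255},{"dx":0,"dy":0,"dz":0,"wx":0,"wy":0,"wz":0,"gripper":255},{"dx":0,"dy":0,"dz":0,"wx":0,"wy":0,"wz":0,"gripper":255}]}}

```text
time: 4.73
tool_pos: [0.4577, 0.0993, 0.1136]
ee_rot: [-3.142, 0.0, 0.307]
wrist_force: [-0.7, 0.9, 0.0]
width: 0.0222
finger_force: 30.0
```

Emit:
{"name": "carry_out", "arguments": {"deltas": [{"dx":0,"dy":0,"dz":-0.4,"wx":0,"wy":0,"wz":0,"gripper":255},{"dx":0,"dy":0,"dz":-0.8,"wx":0,"wy":0,"wz":0,"gripper":255},{"dx":0,"dy":0,"dz":-0.8,"wx":0,"wy":0,"wz":0,"gripper":255},{"dx":0,"dy":0,"dz":-0.8,"wx":0,"wy":0,"wz":0,"gripper":255},{"dx":0,"dy":0,"dz":-0.8,"wx":0,"wy":0,"wz":0,"gripper":255},{"dx":0,"dy":0,"dz":-0.4,"wx":0,"wy":0,"wz":0,"gripper":255},{"dx":0,"dy":0,"dz":0,"wx":0,"wy":0,"wz":0,"gripper":255}]}}

```text
time: 5.32
tool_pos: [0.4589, 0.0992, 0.1962]
ee_rot: [3.14, -0.005, 0.307]
wrist_force: [-0.3, 0.2, -2.3]
width: 0.0226
finger_force: 30.0
```

```bash
python3 - <<'E'
from bench import robot, eyes
import cv2
from h import *
o=robot.get_obs();print(o['tool_pos'],o['width'],o['finger_force'],o['wrist_force'])
print(px2w("top",424,190,0),px2w("top",420,60,.2))
cv2.imwrite("pics/s2.png",cv2.resize(eyes.snapshot("scene")[130:290,110:350,::-1],None,fx=3,fy=3))
E
```

```text
[0.45894085 0.09921555 0.19618991] 0.02255787979391331 29.999729096889496 [-0.29595208  0.16516254 -2.34200862]
[ 0.49927999 -0.43348249  0.        ] [ 0.76349838 -0.36024438  0.2       ]
```

View pics/s2.png

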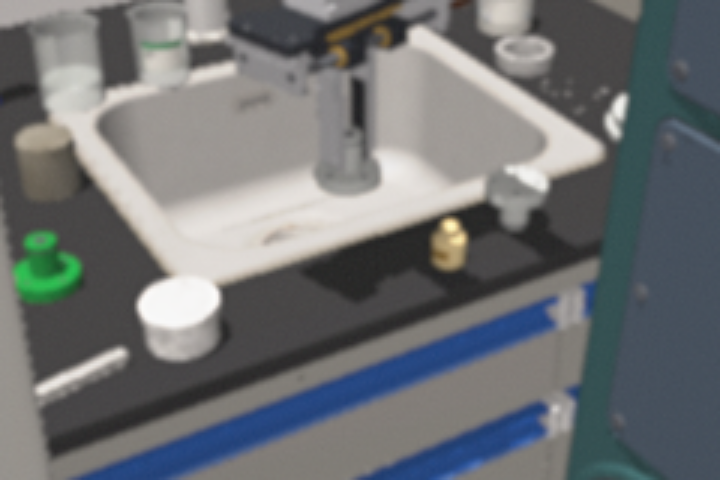

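The cap hangs level between the fingers at about (347,175) in the crop, and the turned-over cap and brass piece haven't moved. I'll carry it over to the cell.

Emit:
{"name": "carry_out", "arguments": {"deltas": [{"dx":-0.1,"dy":0.4,"dz":0,"wx":0,"wy":0,"wz":0,"gripper":255},{"dx":-0.18,"dy":1,"dz":0,"wx":0,"wy":0,"wz":0,"gripper":255},{"dx":-0.18,"dy":1,"dz":0,"wx":0,"wy":0,"wz":0,"gripper":255},{"dx":-0.18,"dy":1,"dz":0,"wx":0,"wy":0,"wz":0,"gripper":255},{"dx":-0.18,"dy":1,"dz":0,"wx":0,"wy":0,"wz":0,"gripper":255},{"dx":-0.18,"dy":1,"dz":0,"wx":0,"wy":0,"wz":0,"gripper":255},{"dx":-0.18,"dy":1,"dz":0,"wx":0,"wy":0,"wz":0,"gripper":255},{"dx":-0.18,"dy":1,"dz":0,"wx":0,"wy":0,"wz":0,"gripper":255},{"dx":-0.18,"dy":1,"dz":0,"wx":0,"wy":0,"wz":0,"gripper":255},{"dx":-0.18,"dy":1,"dz":0,"wx":0,"wy":0,"wz":0,"gripper":255},{"dx":-0.18,"dy":1,"dz":0,"wx":0,"wy":0,"wz":0,"gripper":255},{"dx":-0.18,"dy":1,"dz":0,"wx":0,"wy":0,"wz":0,"gripper":255},{"dx":-0.18,"dy":1,"dz":0,"wx":0,"wy":0,"wz":0,"gripper":255},{"dx":-0.18,"dy":1,"dz":0,"wx":0,"wy":0,"wz":0,"gripper":255},{"dx":-0.18,"dy":1,"dz":0,"wx":0,"wy":0,"wz":0,"gripper":255},{"dx":-0.18,"dy":1,"dz":0,"wx":0,"wy":0,"wz":0,"gripper":255},{"dx":-0.18,"dy":1,"dz":0,"wx":0,"wy":0,"wz":0,"gripper":255},{"dx":-0.18,"dy":1,"dz":0,"wx":0,"wy":0,"wz":0,"gripper":255},{"dx":-0.18,"dy":1,"dz":0,"wx":0,"wy":0,"wz":0,"gripper":255},{"dx":-0.1,"dy":0.5,"dz":0,"wx":0,"wy":0,"wz":0,"gripper":255}]}}

```text
time: 7.03
tool_pos: [0.5054, -0.2842, 0.1917]
ee_rot: [-3.14, 0.003, 0.305]
wrist_force: [0.1, 0.0, -1.9]
width: 0.022
finger_force: 30.0
```

Emit:
{"name": "carry_out", "arguments": {"deltas": [{"dx":0,"dy":0,"dz":0,"wx":0,"wy":0,"wz":0,"gripper":255},{"dx":0,"dy":0,"dz":0,"wx":0,"wy":0,"wz":0,"gripper":255},{"dx":0,"dy":0,"dz":0,"wx":0,"wy":0,"wz":0,"gripper":255}]}}

```text
time: 7.28
tool_pos: [0.506, -0.281, 0.193]
ee_rot: [-3.14, 0.001, 0.307]
wrist_force: [0.3, -0.2, -0.2]
width: 0.0224
finger_force: 30.0
```

Emit:
{"name": "carry_out", "arguments": {"deltas": [{"dx":0.1,"dy":0.2,"dz":0.5,"wx":0,"wy":0,"wz":0,"gripper":255},{"dx":0,"dy":0,"dz":0.8,"wx":0,"wy":0,"wz":0,"gripper":255},{"dx":0,"dy":0,"dz":0.6,"wx":0,"wy":0,"wz":0,"gripper":255},{"dx":0,"dy":0,"dz":0.3,"wx":0,"wy":0,"wz":0,"gripper":255},{"dx":0,"dy":0,"dz":0,"wx":0,"wy":0,"wz":0,"gripper":255},{"dx":0,"dy":0,"dz":0,"wx":0,"wy":0,"wz":0,"gripper":255}]}}

```text
time: 7.78
tool_pos: [0.5093, -0.2846, 0.1491]
ee_rot: [-3.141, 0.001, 0.307]
wrist_force: [0.3, 0.2, -1.2]
width: 0.0221
finger_force: 30.0
```

```bash
python3 - <<'E'
from bench import robot, eyes
import cv2,numpy as np
o=robot.get_obs();print(o['tool_pos'],o['width'],o['finger_force'],o['wrist_force'])
A=cv2.resize(eyes.snapshot("scene")[100:300,250:450,::-1],None,fx=2,fy=2)
B=cv2.resize(eyes.snapshot("top")[140:240,320:420,::-1],None,fx=4,fy=4)
cv2.imwrite("pics/s3.png",np.hstack([A,B]))
E
```

```text
[ 0.50932852 -0.28460633  0.14909689] 0.022089767282643696 29.99969780445099 [ 0.28716036  0.16129459 -1.20433377]
```

View pics/s3.png

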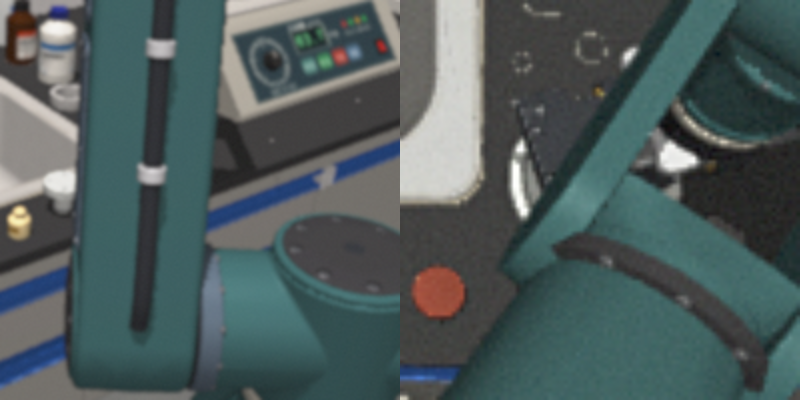

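The arm hides the cell in both views, but the measured pose is within 1 mm of the cell centre. I'll lower gently and watch the force.

Emit:
{"name": "carry_out", "arguments": {"deltas": [{"dx":0,"dy":0,"dz":0.4,"wx":0,"wy":0,"wz":0,"gripper":255},{"dx":0,"dy":0,"dz":0.3,"wx":0,"wy":0,"wz":0,"gripper":255},{"dx":0,"dy":0,"dz":0.2,"wx":0,"wy":0,"wz":0,"gripper":255},{"dx":0,"dy":0,"dz":0.1,"wx":0,"wy":0,"wz":0,"gripper":255},{"dx":0,"dy":0,"dz":0,"wx":0,"wy":0,"wz":0,"gripper":255},{"dx":0,"dy":0,"dz":0,"wx":0,"wy":0,"wz":0,"gripper":255}]}}

```text
time: 8.38
tool_pos: [0.5094, -0.2851, 0.1294]
ee_rot: [-3.141, 0.0, 0.307]
wrist_force: [-0.6, 0.2, -1.4]
width: 0.0222
finger_force: 30.0
```

Emit:
{"name": "carry_out", "arguments": {"deltas": [{"dx":0,"dy":0,"dz":0.1,"wx":0,"wy":0,"wz":0,"gripper":255},{"dx":0,"dy":0,"dz":0.1,"wx":0,"wy":0,"wz":0,"gripper":255},{"dx":0,"dy":0,"dz":0,"wx":0,"wy":0,"wz":0,"gripper":255},{"dx":0,"dy":0,"dz":0,"wx":0,"wy":0,"wz":0,"gripper":255}]}}

```text
time: 8.72
tool_pos: [0.5094, -0.285, 0.1256]
ee_rot: [-3.142, 0.0, 0.307]
wrist_force: [-0.6, -0.1, -1.6]
width: 0.0223
finger_force: 30.0
```

Emit:
{"name": "carry_out", "arguments": {"deltas": [{"dx":0,"dy":0,"dz":0.05,"wx":0,"wy":0,"wz":0,"gripper":255},{"dx":0,"dy":0,"dz":0.05,"wx":0,"wy":0,"wz":0,"gripper":255},{"dx":0,"dy":0,"dz":0,"wx":0,"wy":0,"wz":0,"gripper":255},{"dx":0,"dy":0,"dz":0,"wx":0,"wy":0,"wz":0,"gripper":255}]}}

```text
time: 9.05
tool_pos: [0.5095, -0.2851, 0.1237]
ee_rot: [3.142, 0.0, 0.307]
wrist_force: [0.4, 0.1, -1.7]
width: 0.0223
finger_force: 30.0
```

Emit:
{"name": "carry_out", "arguments": {"deltas": [{"dx":0,"dy":0,"dz":0.04,"wx":0,"wy":0,"wz":0,"gripper":255},{"dx":0,"dy":0,"dz":0,"wx":0,"wy":0,"wz":0,"gripper":255},{"dx":0,"dy":0,"dz":0,"wx":0,"wy":0,"wz":0,"gripper":255}]}}

```text
time: 9.3
tool_pos: [0.5095, -0.2851, 0.1237]
ee_rot: [3.141, -0.0, 0.307]
wrist_force: [-1.9, 1.7, 2.8]
width: 0.0223
finger_force: 30.0
```

The force changed sign at z = 0.1237, where the recess floor should be, so the cap is seated. Releasing and backing off.

Emit:
{"name": "carry_out", "arguments": {"deltas": [{"dx":0,"dy":0,"dz":0,"wx":0,"wy":0,"wz":0,"gripper":150},{"dx":0,"dy":0,"dz":0,"wx":0,"wy":0,"wz":0,"gripper":100},{"dx":0,"dy":0,"dz":0,"wx":0,"wy":0,"wz":0,"gripper":60},{"dx":0,"dy":0,"dz":0,"wx":0,"wy":0,"wz":0,"gripper":60},{"dx":0,"dy":0,"dz":0,"wx":0,"wy":0,"wz":0,"gripper":60},{"dx":0,"dy":0,"dz":0,"wx":0,"wy":0,"wz":0,"gripper":60}]}}

```text
time: 9.8
tool_pos: [0.5095, -0.2851, 0.1227]
ee_rot: [-3.142, 0.0, 0.307]
wrist_force: [0.0, 0.3, -0.0]
width: 0.0584
finger_force: 0.0
```

Emit:
{"name": "carry_out", "arguments": {"deltas": [{"dx":0,"dy":0,"dz":-0.2,"wx":0,"wy":0,"wz":0,"gripper":60},{"dx":0,"dy":0,"dz":-0.5,"wx":0,"wy":0,"wz":0,"gripper":60},{"dx":0,"dy":0,"dz":-0.8,"wx":0,"wy":0,"wz":0,"gripper":60},{"dx":0,"dy":0,"dz":-0.8,"wx":0,"wy":0,"wz":0,"gripper":60},{"dx":0,"dy":0,"dz":-0.8,"wx":0,"wy":0,"wz":0,"gripper":60},{"dx":0,"dy":0,"dz":-0.8,"wx":0,"wy":0,"wz":0,"gripper":60},{"dx":-0.3,"dy":-0.8,"dz":-0.4,"wx":0,"wy":0,"wz":0,"gripper":60},{"dx":-0.3,"dy":-0.9,"dz":0,"wx":0,"wy":0,"wz":0,"gripper":60},{"dx":-0.3,"dy":-0.9,"dz":0,"wx":0,"wy":0,"wz":0,"gripper":60},{"dx":-0.3,"dy":-0.9,"dz":0,"wx":0,"wy":0,"wz":0,"gripper":60},{"dx":-0.3,"dy":-0.9,"dz":0,"wx":0,"wy":0,"wz":0,"gripper":60},{"dx":-0.3,"dy":-0.9,"dz":0,"wx":0,"wy":0,"wz":0,"gripper":60},{"dx":-0.3,"dy":-0.9,"dz":0,"wx":0,"wy":0,"wz":0,"gripper":60},{"dx":-0.3,"dy":-0.9,"dz":0,"wx":0,"wy":0,"wz":0,"gripper":60},{"dx":-0.3,"dy":-0.9,"dz":0,"wx":0,"wy":0,"wz":0,"gripper":60},{"dx":-0.3,"dy":-0.9,"dz":0,"wx":0,"wy":0,"wz":0,"gripper":60},{"dx":-0.3,"dy":-0.9,"dz":0,"wx":0,"wy":0,"wz":0,"gripper":60},{"dx":-0.2,"dy":-0.5,"dz":0,"wx":0,"wy":0,"wz":0,"gripper":60},{"dx":0,"dy":0,"dz":0,"wx":0,"wy":0,"wz":0,"gripper":60}]}}

```text
time: 11.38
tool_pos: [0.3798, -0.1087, 0.2098]
ee_rot: [3.141, -0.001, 0.308]
wrist_force: [-0.4, -1.0, 0.1]
width: 0.072
finger_force: 0.0
```

```bash
python3 - <<'E'
from bench import robot, eyes
import cv2,numpy as np
o=robot.get_obs();print(o['time'],o['tool_pos'],o['width'],o['wrist_force'])
A=cv2.resize(eyes.snapshot("scene")[100:300,200:400,::-1],None,fx=2,fy=2)
B=cv2.resize(eyes.snapshot("top")[140:240,320:420,::-1],None,fx=4,fy=4,interpolation=cv2.INTER_CUBIC)
cv2.imwrite("pics/s4.png",np.hstack([A,B]))
E
```

```text
11.3833 [ 0.37979783 -0.10873266  0.20978231] 0.07200923226041478 [-0.37780251 -1.00523841  0.10782041]
```

View pics/s4.png

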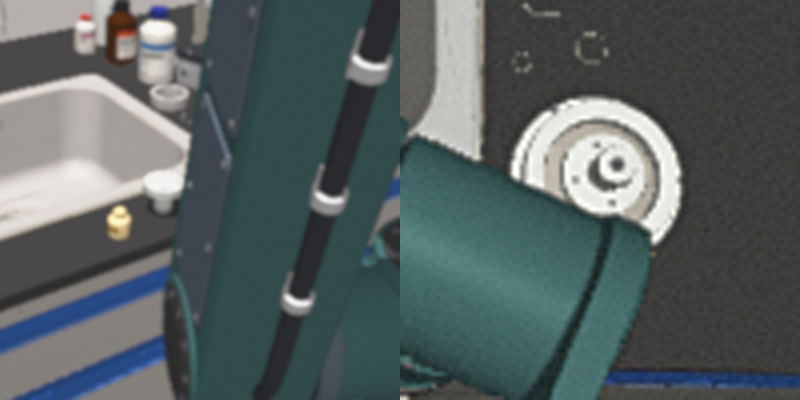

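The top view shows the cap lying flat and centred in the recess at about (600,170) in the crop, with its boss up. The turned-over cap hasn't moved, and the gripper is clear. Handing in.

```bash
python3 -c "
from bench import robot
print(robot.close_job())"
```

```text
the job is handed in; nothing more can be done
None
```

The boss-up cap is resting flat in the recess with its boss up, the turned-over cap was left where it lay, and the job was handed in at about 11.5 s; no verdict came back.

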